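# Weigh the green-lidded spice jar on a small scale

## Task

See how much is left in the spice jar with the green lid: pick it up and stand it upright in the middle of the round steel pan of the small kitchen scale, so that no part of it hangs over the pan's edge. Set it down rather than dropping it, let go, and leave the red-lidded and black-lidded jars standing where they are.

Things in the scene. Friction and masses are not known exactly. Their poses are not given: they have to be found in the camera images.
- green_jar: The jar to weigh: clear round spice jar of pale green herbs with a dark green lid, 44 mm in diameter, 100 mm tall, about 110 g, loose. Origin at the centre of its underside, z up; its turn does not matter. The lid, fixed on, is its top 20 mm (43 mm wide). It stands on the wooden hob cover, a fixed flat board with its top at z = 0.044, at least 90 mm from the other jars, axis to axis.
- scale_pan (a point): Centre of the top face of the round steel pan, 74 mm in diameter, of a small white kitchen scale; z up. The face is level and flat, 28 mm above the hob cover; the pan does not sink. The scale's body (140 x 110 mm, top 18 mm above the cover) is fixed and cannot shift; its centre lies 22 mm from this point along -x of the point, towards the black display.
- red_jar: Bystander: round spice jar with a red lid, 45 mm in diameter, 106 mm tall, on the hob cover. Origin at the centre of its underside, z up.
- black_jar: Bystander: round spice jar with a black lid and green label, 40 mm in diameter, 105 mm tall, on the hob cover. Origin at the centre of its underside, z up. (More bystanders, two tins, a wooden mill, a cream mug and a squat jar, up to 150 mm tall, stand along the cover's back edge beyond x = 0.74. A wall cabinet hangs at y < -0.29, z > 0.5.)

How it is judged:
By the outcome, as a careful person would: the job done as asked, in the order asked, and still so for the second after the job is handed in, with the robot touching nothing.
It also fails if it takes over 40 s, if anything falls off the work surface, if the arm or the gripper's body presses on something with over 40 N, if the wrist force passes 120 N, or if a joint passes its speed limit or range.

## Robot

A 7-joint arm with a two-finger parallel gripper is mounted at the origin on a cart in front of the work surface, level with it; the furniture and walls round the work are solid. World frame = base frame: x ahead of the robot, y to its left, z up, the work surface at z = 0. Lengths are in m, angles in degrees, forces in N, time in s.
With the tool pointing down it reaches from about 0.4 to 0.85 m from the base axis. Payload 4.4 kg.
Tool frame: the origin (TCP) lies at the very end of the fingers, on their centre line; the grasp point (between the pads) lies 19 mm behind it; z points along the fingers, y is the line along which they close (so a half turn about z gives the same grasp; the last joint's range is limited). The gripper opens to 94 mm and grips with 3 to 60 N. Pads are 16 mm wide; open, the fingers measure 119 mm over their backs; the gripper's body (75 mm by 177 mm) begins 78 mm behind the grasp point.
Start: joints at [68.022, 36.005, 2.206, 86.941, -1.547, 57.084, -1.146], TCP at [0.203, -0.617, 0.205] pointing down, gripper open.
Joint ranges: [-175.42, 175.42], [-21.48, 121.26], [-71.46, 75.88], [10.55, 141.38], [-63.04, 243.04], [13.31, 113.54], [-168.57, 168.57]. Speed limits (degrees/s): [147.25, 147.25, 180, 180, 180, 180, 180].

## Interface

Orientations are given as [roll, pitch, yaw] about the fixed x, y, z axes, in that order (R = Rz(yaw) Ry(pitch) Rx(roll)).
In Python, from workcell import * gives the robot as it stands. Calls block until the motion is done:
- move_to(position, orientation): joint-space move of the TCP to a pose.
- move_linear(position, feed=0.15, rotation=None): straight line of the TCP; rotation=None keeps the orientation; feed is the mean speed in m/s.
- move_joints(angles): joint-space move.
- open_jaws() and grasp(): open the fingers fully, or close them until they stop; the grip force is fixed at half the most.
- sleep(seconds).
- ik(position, orientation): joint angles nearest the present ones, or None.
- state(): the state.
- grab_frame(name): name is "scene" or "top" or "wrist"; returns a dict with "pixels" (480x640x3 uint8, blue, green, red), "fx", "fy", "cx", "cy" (pixels), "T" (4x4, takes a point from camera to world coordinates); the wrist camera has in their place "mount" (4x4, takes a point from camera to tool coordinates, whose origin is the TCP and whose axes are the flange's). Camera axes: x right, y down, z forward; pixel columns grow to the right and rows downward; lengths in m; the calibration is good to about 2 mm. A picture is of the moment at which its call begins: read the wrist's pose just before it. There is no depth.
A pose or a line that the arm cannot do raises Unreachable and nothing moves.
- hand_in(): hands the job in; it is judged then, once.
The state is a dict: "t": time; "joint_positions": joint angles; "qd": joint speeds; "joint_torque": joint torques, N m; "tcp_pos": TCP position; "ee_rot": TCP orientation; "contact_force": force on the tool from outside, world axes, zero at the start; "ft_torque": the same for the moment, N m; "gripper_width": finger opening in m; "gripper_force": force on a finger pad.
Only numpy, scipy, OpenCV 4.12 (cv2) and the standard library are available. Lean on these libraries where they do the work, as an engineer would, in place of code of your own. Each camera call takes 0.05 s, during which the arm holds its last target. There are 200 camera calls.

## Working session

There is one attempt and no reset: what is moved stays moved. The work goes in short steps, each a Python script; the robot and the scene stay as the last script left them, time stands still between calls to the robot, and variables do not carry over. Pictures are saved under pics/ and viewed, at most 10 in all, crops included, and the job is handed in when it is done.

```bash
mkdir -p pics; cat > h.py <<'E'
from workcell import *
import numpy as np, cv2
def ray(f,u,v,z):
    T=np.array(f["T"]); d=T[:3,:3]@np.array([(u-f["cx"])/f["fx"],(v-f["cy"])/f["fy"],1]); o=T[:3,3]
    return o+d*(z-o[2])/d[2]
E
python3 - <<'E'
from h import *
s=state();print(s["t"],s["tcp_pos"],s["ee_rot"])
for n in("scene","top"):
    f=grab_frame(n);cv2.imwrite(f"pics/{n}.png",f["pixels"]);print(n,f["fx"],f["cx"],f["cy"],np.round(f["T"],3).tolist())
E
```

```text
0.0 [ 0.2029157  -0.61682264  0.2045757 ] [-1.79893056e+02  1.82729385e-03  1.82071706e+01]
scene 450.1991094376217 318.01176586464845 247.2461069994011 [[0.809, -0.394, 0.436, 0.161], [-0.588, -0.548, 0.595, -0.513], [0.004, -0.738, -0.675, 0.679], [0.0, 0.0, 0.0, 1.0]]
top 494.4060174052779 315.20220109227336 233.57948644493888 [[0.016, -0.995, 0.102, 0.443], [-1.0, -0.017, -0.004, -0.002], [0.006, -0.102, -0.995, 0.948], [0.0, 0.0, 0.0, 1.0]]
```

View pics/scene.png

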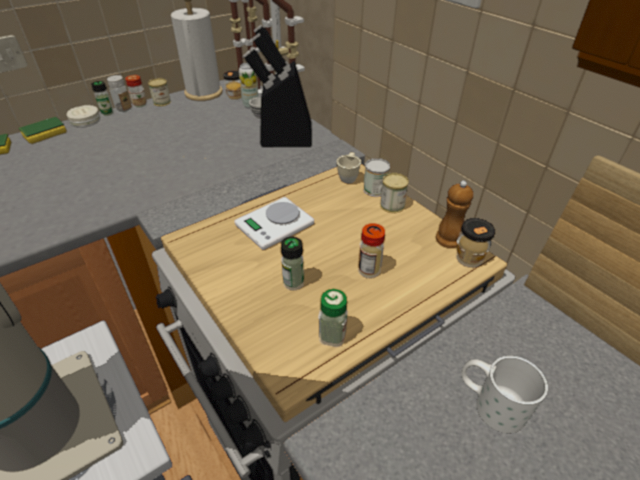

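View pics/top.png

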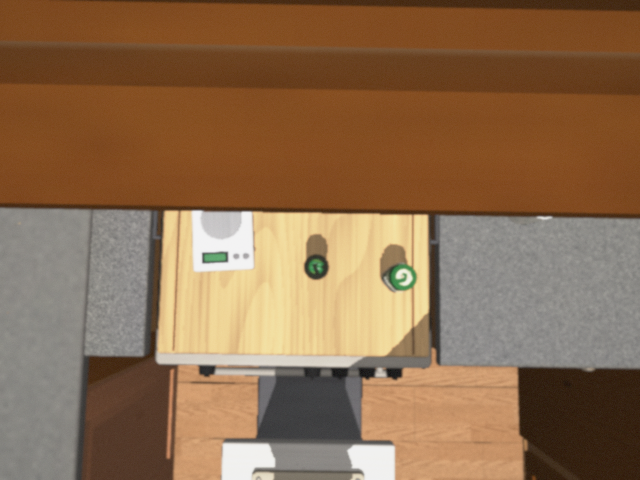

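The scene view shows the green jar at about (333,316), black at (292,262), red at (371,250) and the pan at (283,212). In the top view the green lid is at (402,277) and the pan, partly hidden, at about (222,222).

```bash
python3 - <<'E'
import cv2
p=cv2.imread("pics/scene.png")[180:350,225:425]
cv2.imwrite("pics/c1.png",cv2.resize(p,None,fx=3.5,fy=3.5,interpolation=cv2.INTER_CUBIC))
from h import *
f=grab_frame("scene");g=grab_frame("top")
for n,F,u,v,z in[("green lid s",f,334,298,.144),("green lid t",g,402,277,.144),("pan s",f,283,212,.072),("pan t",g,222,222,.072),("red lid",f,373,231,.15),("black lid",f,292,244,.149),("black t",g,316,267,.149),
 ("display t",g,215,257,.062)]: print(n,ray(F,u,v,z).round(4))
E
```

```text
green lid s [ 0.4573 -0.1514  0.144 ]
green lid t [ 0.4573 -0.1472  0.144 ]
pan s [0.5577 0.1587 0.072 ]
pan t [0.551 0.161 0.072]
red lid [ 0.6089 -0.0698  0.15  ]
black lid [ 0.4709 -0.0124  0.149 ]
black t [ 0.471  -0.0074  0.149 ]
display t [0.4889 0.1731 0.062 ]
```

View pics/c1.png

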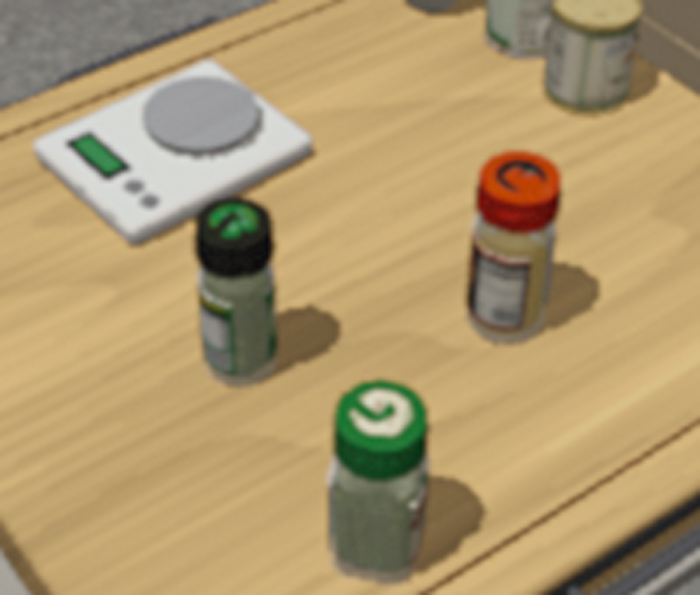

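The crop puts the pan ellipse centre at scene (282.7,212.6) and the green lid's top at (334,298). The two cameras agree to within 7 mm: jar at about (0.457,-0.150), pan at about (0.555,0.160). Next I approach and refine with the wrist camera.

```bash
cat >> h.py <<'E'
from scipy.spatial.transform import Rotation as R
def wrist(name):
    s=state(); f=grab_frame("wrist"); T=np.eye(4); T[:3,:3]=R.from_euler("xyz",s["ee_rot"],degrees=True).as_matrix(); T[:3,3]=s["tcp_pos"]
    f["T"]=T@np.array(f["mount"]); cv2.imwrite(f"pics/{name}.png",f["pixels"]); np.save(f"pics/{name}.npy",dict(f,pixels=0),allow_pickle=True); return f
def load(name): return np.load(f"pics/{name}.npy",allow_pickle=True).item()
E
python3 - <<'E'
from h import *
move_linear([.457,-.150,.28],feed=.2,rotation=[180,0,18.2])
f=wrist("w1");s=state();print(s["t"],s["tcp_pos"],s["ee_rot"],s["joint_positions"],s["contact_force"]);print(np.round(f["mount"],3).tolist(),f["fx"])
for p in([.457,-.150,.144],[.471,-.01,.149]):
    c=np.linalg.inv(f["T"])@np.array(p+[1]);print(f["fx"]*c[0]/c[2]+f["cx"],f["fy"]*c[1]/c[2]+f["cy"])
E
```

```text
3.0833 [ 0.4567195  -0.1505307   0.27988163] [-1.79999676e+02  2.06098943e-02  1.81417885e+01] [ 18.01594622  17.13319047  -4.11127011 107.07046341   1.47511185
  55.864295   -58.59993756] [-0.22538135  0.05851505  0.60204974]
[[0.0, -0.963, -0.268, 0.077], [1.0, 0.001, -0.0, 0.001], [0.0, -0.268, 0.963, -0.179], [0.0, 0.0, 0.0, 1.0]] 397.0155328723376
325.72290320760413 232.91634757027876
157.62064561195817 162.13550377307854
```

View pics/w1.png

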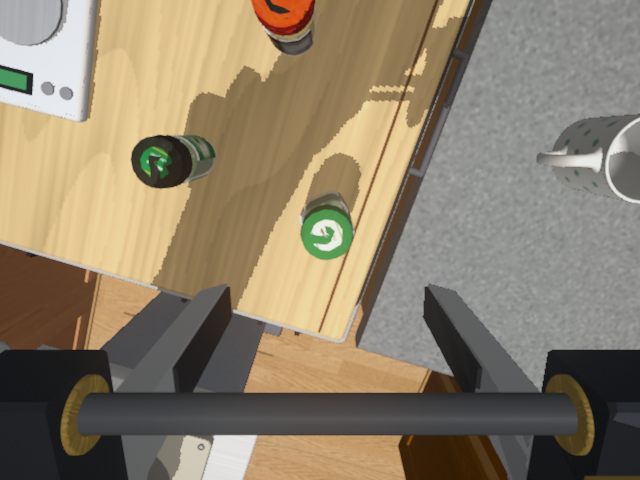

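The lid centre is at (327,234), against a predicted (326,233), so the position is confirmed. I'll grasp the jar, lift it and carry it over towards the pan.

```bash
python3 - <<'E'
from h import *
p=ray(load("w1"),327,234,.144);print(p)
move_linear([p[0],p[1],.16],feed=.15,rotation=[180,0,18.2])
move_linear([p[0],p[1],.085],feed=.08)
s=state();print(s["tcp_pos"],s["contact_force"])
grasp();s=state();print(s["t"],s["gripper_width"],s["gripper_force"],s["contact_force"],s["tcp_pos"])
move_linear([p[0],p[1],.25],feed=.1)
s=state();print(s["t"],s["gripper_width"],s["gripper_force"],s["contact_force"])
move_linear([.475,.145,.25],feed=.15)
s=state();print(s["t"],s["gripper_width"],s["tcp_pos"],s["ee_rot"])
f=wrist("w2")
E
```

```text
[ 0.45646003 -0.15127427  0.144     ]
[ 0.45684717 -0.15137561  0.08537599] [-0.45680484 -0.15115249 -0.4291879 ]
5.9 0.047559917780737426 29.99936440901365 [0.3375644  0.69595827 0.09097297] [ 0.45648255 -0.15119542  0.08500143]
7.7 0.04739382502378615 29.998716622358188 [-0.70449981 -0.43261191 -1.97762727]
9.825 0.04778394691660149 [0.47502935 0.14422699 0.24997138] [1.79979560e+02 1.36733119e-02 1.81342142e+01]
```

View pics/w2.png

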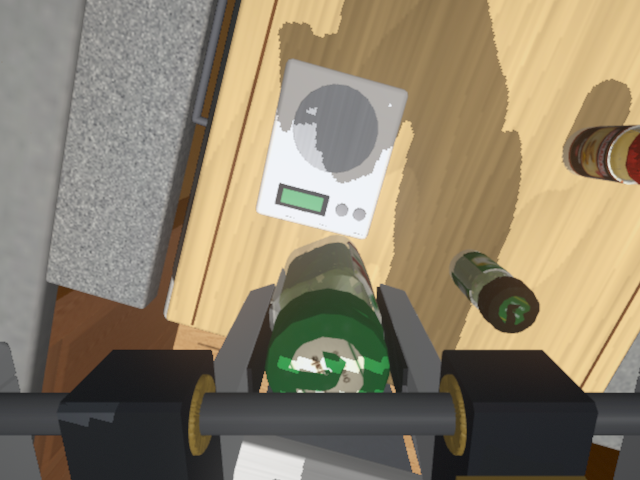

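The jar hangs in the grip. The pan ellipse spans columns 293–378 and rows 84–172, so its centre is about (335.5,128). I'll compute the pan centre and overlay the predicted outlines of the pan and an upright jar.

```bash
python3 - <<'E'
from h import *
f=load("w2");p=ray(f,335.5,128,.072);print(p)
im=cv2.imread("pics/w2.png");a=np.linspace(0,2*np.pi,120)
def circ(c,r,z,col):
    P=np.c_[c[0]+r*np.cos(a),c[1]+r*np.sin(a),z+0*a,1+0*a]@np.linalg.inv(f["T"]).T
    uv=np.c_[f["fx"]*P[:,0]/P[:,2]+f["cx"],f["fy"]*P[:,1]/P[:,2]+f["cy"]]
    cv2.polylines(im,[(uv*16).astype(np.int32)],True,col,1,cv2.LINE_AA,4)
t=state()["tcp_pos"];b=t[2]-.041
circ(p,.037,.072,(0,0,255));circ(t,.022,b,(255,0,0));circ(t,.0215,b+.1,(255,0,255))
cv2.imwrite("pics/o2.png",cv2.resize(im[60:420,220:440],None,fx=1.6,fy=1.6,interpolation=2))
E
```

```text
[0.55670979 0.16263025 0.072     ]
```

View pics/o2.png

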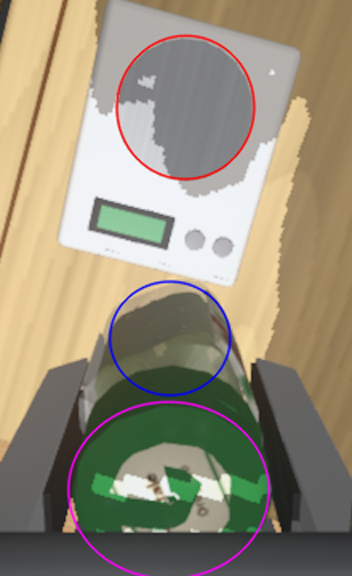

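The overlaid pan circle fits, and the jar hangs upright within a couple of mm. I'll place it, watching the contact force over the last few mm.

```bash
python3 - <<'E'
from h import *
x,y=.556,.1615
move_linear([x,y,.25],feed=.12)
move_linear([x,y,.120],feed=.08); sleep(.3)
f0=state()["contact_force"][2]; z=.120
while z>.109:
    z-=.001; move_linear([x,y,z],feed=.02); sleep(.1)
    d=state()["contact_force"][2]-f0
    if d>2: break
s=state();print(s["t"],z,d,s["tcp_pos"],s["gripper_width"])
open_jaws(); sleep(.3)
move_linear([x,y,.24],feed=.1)
move_linear([.475,.145,.27],feed=.15)
f=wrist("w3");s=state();print(s["t"],s["contact_force"],s["gripper_width"])
cv2.imwrite("pics/s3.png",cv2.resize(grab_frame("scene")["pixels"][130:350,220:420],None,fx=2.7,fy=2.7,interpolation=2))
E
```

```text
15.5917 0.11199999999999999 6.500133665106972 [0.5562125  0.16159643 0.11300479] 0.04757958010733232
18.9667 [0.48023311 0.06395997 0.70652724] 0.09397730588282376
```

View pics/w3.png

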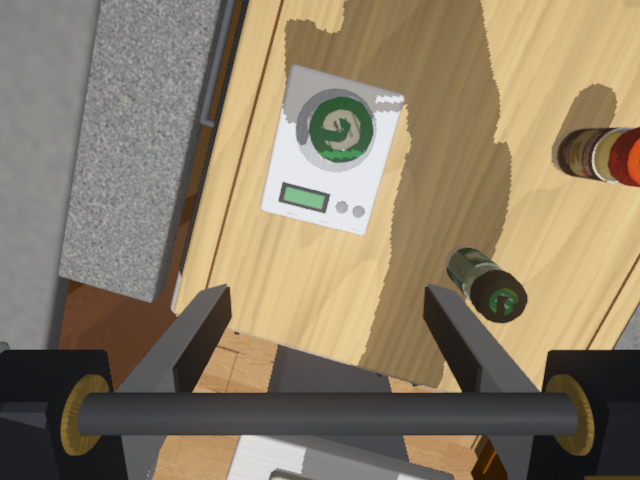

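View pics/s3.png

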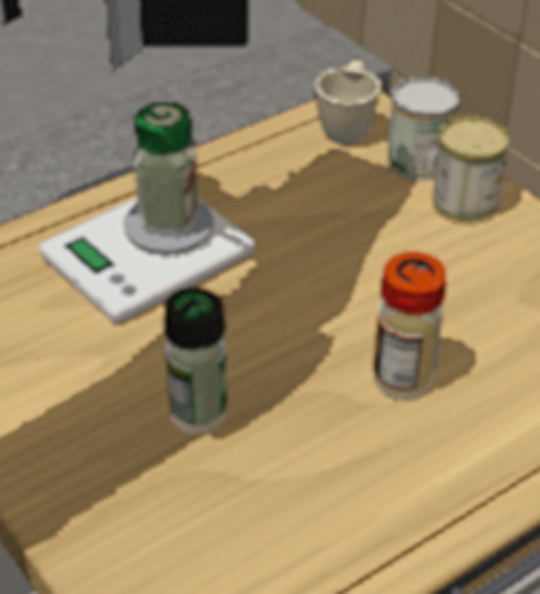

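The jar stands upright and centred on the pan, with its lid at (342,129) in the wrist view. The red and black jars haven't moved. I'll check the lid's position, then hand in.

```bash
python3 - <<'E'
from h import *
p=ray(load("w3"),342,129,.172);q=np.array([.556,.161]);e=np.hypot(*(p[:2]-q));print(p,e)
if e<.008: print(hand_in())
E
```

```text
[0.55640704 0.16045183 0.172     ] 0.0006827682594018639
the job is handed in; nothing more can be done
None
```

The green-lidded jar is standing upright in the middle of the scale pan, within about 1 mm of centre by the wrist camera; the gripper has let go and backed away, the red and black jars stand where they were, and the job was handed in at about 19 s.

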